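Hang the parts can on the hook that holds

TASK

Hang the blue parts can by its bail on one of the two hooks of the rack, and before you leave it there, tug it down gently by its grip (a pull of about 10 N, never more than 25 N) to make sure the hook holds. One of the hooks has a loose collar that slips down its post when it is pulled, and you cannot see which: if the hook gives way, move the can to the other hook and tug there too. Finish with the can hanging still from the hook that held, let go, and leave the other things on the bench alone.

Things in the scene. Friction and masses are not known exactly. Their poses are not given: they have to be found in the camera images.
- parts_can: Blue open-topped parts can, 64 mm across, 70 mm tall, 0.2 to 0.33 kg, standing on the bench. A rigid 7 mm steel wire bail rises from its sides: uprights at y = +-34 mm up to z = 108 mm, then sloping in like a roof to a peak at z = 136 mm (wire centre). Origin: centre of the underside; x goes through the bail's opening, y along the bail, z up; same after a half turn about z.
- grip_tab (a point): Centre of the flat black grip tab that stands on the peak of the can's bail, the part to grip from above: 12 mm thick (can's x), 28 mm wide (can's y), 44 mm tall, from 136 to 180 mm above the can's underside. Axes as the can's.
- bail_apex (a point): Underside of the peak of the can's bail, 132.5 mm above the can's underside, the point that rests in a hook. The opening from here down to the can's rim is 62 mm high.
- rack: Two-post rack screwed to the bench: foot plate 100 x 270 x 8 mm, two aluminium posts 36 mm square with black caps, 221 mm high, 200 mm apart along y, each with a red collar that carries a hook. Origin: centre of the foot plate's underside; -x is its front, to which the hooks point.
- hook_left (a point): Hook on the rack's left (+y) post: 10 mm steel bar running forward (-x), turned up at the front. Origin: top of the bar at its lowest point, where a bail rests, 75 mm before the post's axis, 200 mm above the bench until it slips. Upturned end: 28 mm before the origin (steel to 33 mm), top 19 mm above it. Behind the origin the bar rises up to 9 mm. Axes as the rack's.
- collar_left (a joint): Slip of the left hook and its collar down the post in m: 0 at the start, at most 0.03. One collar, left or right by chance, is loose: it looks the same and carries the can's weight, but slides down once its hook is loaded by about 5 N or a little more, and stays there. The sound one gives under 1 mm.
- hook_right (a point): Hook on the rack's right (-y) post: 10 mm steel bar running forward (-x), turned up at the front. Origin: top of the bar at its lowest point, where a bail rests, 75 mm before the post's axis, 200 mm above the bench until it slips. Upturned end: 28 mm before the origin (steel to 33 mm), top 19 mm above it. Behind the origin the bar rises up to 9 mm. Axes as the rack's.
- collar_right (a joint): Slip of the right hook and its collar down the post in m: 0 at the start, at most 0.03. One collar, left or right by chance, is loose: it looks the same and carries the can's weight, but slides down once its hook is loaded by about 5 N or a little more, and stays there. The sound one gives under 1 mm.
- threadlock: A small red bottle with a black cap, 31 mm in diameter, 87 mm tall, standing, loose on the bench: a bystander to be left alone. Origin: its underside, about the middle.
- coil_spring: A black coil spring, 31 mm in diameter, 46 mm tall, standing on end, loose on the bench: a bystander to be left alone. Origin: its underside, about the middle.
- tape_1: A roll of black tape, 62 mm in diameter, 19 mm thick, lying flat, loose on the bench: a bystander to be left alone. Origin: its underside, about the middle.
There are look-alikes about, which are no part of the job. Leave any orange look-alike of the parts_can alone.

How it is judged:
By the outcome, as a careful person would: the job done as asked, in the order asked, and still so for the second after the job is handed in, with the robot touching nothing.
It also fails if it takes over 72 s, if anything falls off the work surface, if the arm or the gripper's body presses on something with over 40 N, if the wrist force passes 120 N, or if a joint passes its speed limit or range.

ROBOT

A 6-joint arm with a two-finger parallel gripper is mounted at the origin on a cart in front of the work surface, level with it; the furniture and walls round the work are solid. World frame = base frame: x ahead of the robot, y to its left, z up, the work surface at z = 0. Lengths are in m, angles in degrees, forces in N, time in s.
With the tool pointing down it reaches from about 0.4 to 0.825 m from the base axis. Payload 7 kg.
Tool frame: the origin (TCP) lies at the centre of the arm's flange, where the gripper is bolted on; the fingertips stand 178 mm ahead of it and the grasp point (between the pads) lies 159 mm ahead of it (ctrl.hold_point_z is the distance from the TCP to the grasp point, in m); z points along the fingers, y is the line along which they close (so a half turn about z gives the same grasp; the last joint's range is limited). The gripper opens to 88 mm and grips with 3 to 60 N. Pads are 19 mm wide; open, the fingers measure 130 mm over their backs; the gripper's body (78 mm by 193 mm) begins 47 mm behind the grasp point.
Start: joints at [83.658, 20.546, 0.682, 0, -70.136, -16.507], TCP at [0.262, 0.622, 0.405] pointing down, gripper open.
Joint ranges: [-176.03, 176.03], [-82.01, 121.73], [-58.28, 71.71], [-173.87, 95.51], [-174.79, -0.11], [-173.66, 173.66]. Speed limits (degrees/s): [136.94, 136.94, 172.46, 180, 180, 180].

INTERFACE

Orientations are given as [roll, pitch, yaw] about the fixed x, y, z axes, in that order (R = Rz(yaw) Ry(pitch) Rx(roll)).
In Python, from plant import ctrl gives the robot as it stands.
- The arm moves only by the shell command python3 -m inch 'ROWS'. ROWS is JSON, one flat list of numbers, 7 for each row, row after row: the closure, from 0 (fully open) to 1 (shut), then the shift along the tool's x, y, z in mm, then the turn, a rotation vector about the tool's x, y, z in degrees. In form: [hand, x, y, z, wx, wy, wz, hand, x, y, z, wx, wy, wz, ...]. A call has 1 to 5 rows; each row is the pose to reach, as a shift and turn from the pose commanded when the call began, along the tool's axes at that moment; what a row does not reach only later rows make up. A row lasts 1/10 s, in which the tool goes at most 50 mm and 8.59 degrees, less where a joint would pass 70% of its speed; a pose out of reach is approached as far as the arm can. A call with a gripper value outside its range is refused whole. The fingers move at their own pace and stop on an object; the grip force is fixed at half the most. Time passes only in rows, so rows that repeat a pose let the fingers close. It gives the time, the measured TCP pose, the force, the opening and the grip force at its end, in the units of the state.
- ctrl.get_obs(): the state, without advancing time (a new reading comes with each control period).
- ctrl.snapshot(name): name is "scene" or "top" or "wrist"; returns a dict with "frame" (400x640x3 uint8, red, green, blue), "K" (3x3 intrinsics, pixels), "R" (3x3) and "t" (3): a world point X has camera coordinates R X + t. Camera axes: x right, y down, z forward; pixel columns grow to the right and rows downward; lengths in m; the calibration is good to about 2 mm. A picture is of the moment at which its call begins. There is no depth.
- ctrl.close_job(): hands the job in; it is judged then, once.
Trained networks look in a picture, given as the dict that the camera call returned (one of the last four; its "shot" number tells which), for a name from the list of things; names that differ only in an ending like _2 or _b are one class to them, and where a whole thing is asked for, a point or a joint stands for the part that bears it (a point fixed in the world has none). Each returns a list of dicts, best first, with "p" (0 to 1); they miss things now and then, are a little off and sometimes report something else, mostly with a low value. They report only what shows in the picture. A call takes as long as a camera call. They do not tell look-alikes from the thing itself.
- ctrl.recognise(picture, thing): "location" ([x, y, z] in m, in world coordinates, good to about 4 mm: the middle of the surface that is visible of it).
- ctrl.trace(picture, thing): "pixels" (400x640 bool, what is visible of it).
- ctrl.mark_of(picture, thing): "location" ([x, y, z] in m, in world coordinates, good to about 4 mm: a listed point, or the origin of a listed thing).
The state is a dict: "clock": time; "joint_pos": joint angles; "qvel": joint speeds; "tau": joint torques, N m; "tool_pos": TCP position; "orientation": TCP orientation; "force": force on the tool from outside, world axes, zero at the start; "moment": the same for the moment, N m; "opening": finger opening in m; "gripper_force": force on a finger pad.
Only numpy, scipy, OpenCV 4.12 (cv2) and the standard library are available. Lean on these libraries where they do the work, as an engineer would, in place of code of your own. Each camera call takes 0.05 s, during which the arm holds its last target. There are 200 camera calls.

## Working session

There is one attempt and no reset: what is moved stays moved. The work goes in short steps, Python scripts to look and compute and a shell command to move; the robot and the scene stay as the last step left them, time stands still between calls to the robot, and variables do not carry over. Pictures are saved under pics/ and viewed, at most 10 in all, crops included, and the job is handed in when it is done.

```bash
mkdir -p pics; cat > h.py <<'E'
from plant import ctrl
import cv2, numpy as np
from scipy.spatial.transform import Rotation as Ro
def snap(n,f):
    s=ctrl.snapshot(n); cv2.imwrite('pics/'+f,s['frame'][:,:,::-1]); return s
def pose():
    o=ctrl.get_obs(); return np.array(o['tool_pos']),Ro.from_euler('xyz',o['orientation'],degrees=True)
def pix(s,X):
    c=s['R']@np.array(X)+np.array(s['t']).ravel(); u=s['K']@c; return (u[:2]/u[2]).round(0)
E
python3 - <<'E'
from h import *
o=ctrl.get_obs(); print(o)
for n in ['scene','top']:
    s=snap(n,n+'1.png')
    for t in ['parts_can','grip_tab','bail_apex','rack','hook_left','hook_right','threadlock','coil_spring','tape_1']:
        print(n,t,[(np.round(d['location'],3).tolist(),round(d['p'],2),pix(s,d['location']).tolist()) for d in ctrl.mark_of(s,t)[:3]])
E
```

```text
{'clock': 0.0, 'joint_pos': array([ 8.36578806e+01,  2.05923645e+01,  6.33798935e-01, -2.12378502e-02,
       -7.01375491e+01, -1.65046769e+01]), 'qvel': array([ 0.04466393,  0.06488962, -0.00701491, -0.08929941,  0.03081573,
        0.08760491]), 'tau': array([ 7.34117912e-04, -5.82710373e+01,  2.93064415e+01,  6.99800581e+00,
        6.95346709e-03, -1.59070282e-04]), 'tool_pos': array([0.26202654, 0.62185023, 0.40370863]), 'orientation': array([ 1.79902173e+02, -8.16611639e-03, -2.28540219e+01]), 'force': array([ 0.30078355, -0.29907591,  0.1181631 ]), 'moment': array([0.00141064, 0.01974598, 0.03930974]), 'gripper_force': 0.0, 'opening': 0.08765985285913534}
scene parts_can [([0.445, -0.094, -0.003], 0.76, [300.0, 277.0]), ([0.562, -0.178, 0.001], 0.73, [363.0, 268.0]), ([0.447, -0.093, 0.158], 0.5, [296.0, 214.0])]
scene grip_tab [([0.45, -0.094, 0.16], 0.94, [298.0, 213.0]), ([0.562, -0.178, 0.156], 0.62, [366.0, 209.0])]
scene bail_apex [([0.558, -0.177, 0.136], 0.69, [364.0, 217.0]), ([0.449, -0.094, 0.133], 0.59, [298.0, 225.0])]
scene rack [([0.713, 0.015, -0.003], 0.61, [3
[... 374 characters left out ...]
1], 0.82, [353.0, 251.0]), ([0.559, -0.177, 0.002], 0.58, [381.0, 212.0])]
top grip_tab [([0.565, -0.18, 0.156], 0.89, [392.0, 205.0]), ([0.45, -0.096, 0.155], 0.55, [358.0, 252.0])]
top bail_apex [([0.56, -0.175, 0.13], 0.83, [389.0, 208.0]), ([0.45, -0.099, 0.134], 0.61, [359.0, 252.0])]
top rack [([0.708, 0.018, 0.001], 0.94, [313.0, 160.0])]
top hook_left [([0.648, 0.121, 0.197], 0.81, [267.0, 168.0]), ([0.446, -0.096, 0.156], 0.26, [359.0, 254.0])]
top hook_right [([0.62, -0.078, 0.197], 0.52, [352.0, 179.0])]
top threadlock [([0.43, 0.208, 0.0], 0.52, [245.0, 257.0])]
top coil_spring [([0.528, 0.215, 0.0], 0.47, [243.0, 222.0])]
top tape_1 [([0.492, -0.28, -0.0], 0.82, [418.0, 236.0])]
```

View pics/scene1.png

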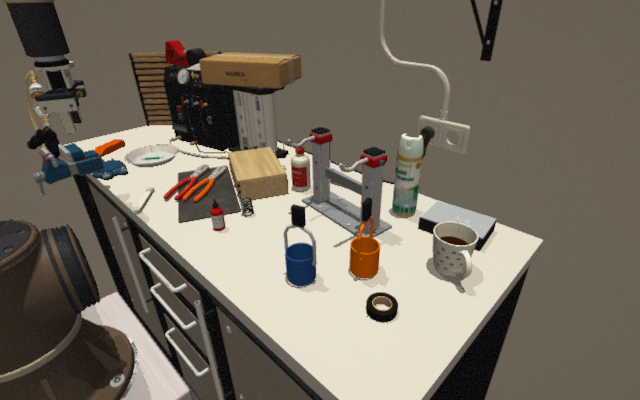

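View pics/top1.png

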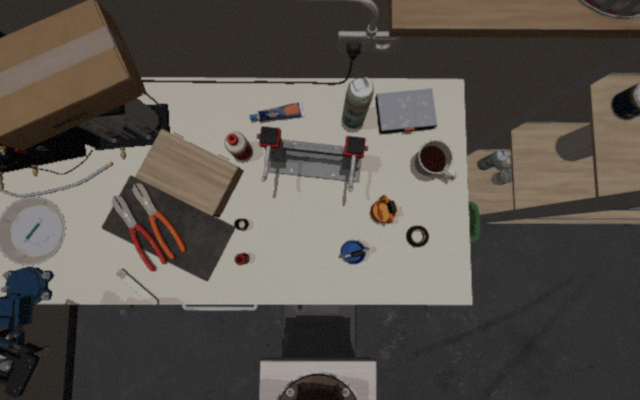

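The blue can stands at scene pixel (300,265) and top pixel (353,251), about (0.448, -0.096). The orange look-alike is beside it at scene (365,257). The hooks are at about (0.646, 0.123) and (0.621, -0.078), which puts the rack yaw near -7°. I'll go above the can for a close look.

```bash
python3 -m inch '[0,30,39,0,0,0,0,0,60,78,0,0,0,0,0,90,117,0,0,0,0,0,120,156,0,0,0,0,0,150,196,0,0,0,0]'
python3 -m inch '[0,30,39,0,0,0,0,0,60,78,0,0,0,0,0,90,117,0,0,0,0,0,120,156,0,0,0,0,0,150,196,0,0,0,0]'
python3 -m inch '[0,30,39,0,0,0,0,0,60,78,0,0,0,0,0,90,117,0,0,0,0,0,120,156,0,0,0,0,0,130,170,0,0,0,0]'
python3 - <<'E'
from h import *
s=snap('wrist','w1.png')
o=ctrl.get_obs();print(o['tool_pos'],o['orientation'])
print('cam',-s['R'].T@np.array(s['t']).ravel())
for t in ['parts_can','grip_tab','bail_apex','hook_left','hook_right']:
    print(t,[(np.round(d['location'],3).tolist(),round(d['p'],2),pix(s,d['location']).tolist()) for d in ctrl.mark_of(s,t)[:3]])
E
```

```text
clock: 1.5
tool_pos: [0.3244, 0.3812, 0.4048]
orientation: [-180.0, -0.0, -22.8]
force: [1.1, 0.4, 0.3]
opening: 0.0877
gripper_force: 0.0
clock: 2.0
tool_pos: [0.3862, 0.1423, 0.4052]
orientation: [-179.9, -0.0, -22.8]
force: [1.6, -0.1, 0.5]
opening: 0.0878
gripper_force: 0.0
clock: 2.5
tool_pos: [0.4404, -0.0662, 0.4048]
orientation: [180.0, -0.0, -23.0]
force: [-0.1, 1.5, 0.3]
opening: 0.0874
gripper_force: 0.0
[ 0.44058823 -0.0665024   0.40467457] [ 1.79957299e+02 -7.62952470e-03 -2.30334672e+01]
cam [ 0.51435214 -0.09878828  0.3868297 ]
parts_can [([0.56, -0.18, 0.0], 0.93, [375.0, 26.0]), ([0.448, -0.096, 0.002], 0.77, [340.0, 156.0])]
grip_tab [([0.444, -0.096, 0.157], 0.98, [355.0, 195.0])]
bail_apex [([0.446, -0.094, 0.131], 0.78, [349.0, 185.0])]
hook_left []
hook_right []
```

View pics/w1.png

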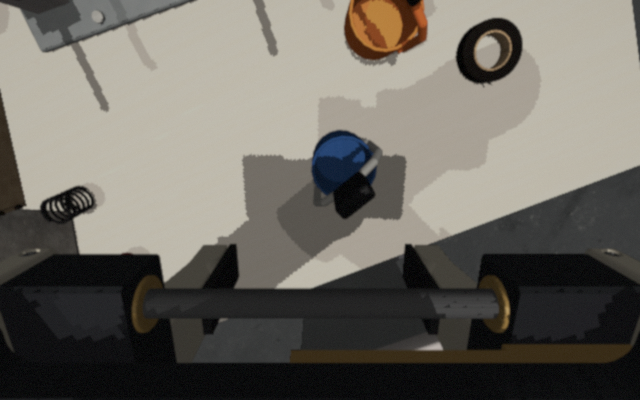

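The wrist view shows the can at (343,160), with its black tab at (354,195) and bail feet near (323,198) and (375,150). I'll fit the tab's position and yaw to its traced outline.

```bash
cat >> h.py <<'E'
def fit(ss,z0,z1,x0,y0,thing='grip_tab'):
    from scipy.optimize import minimize
    ms=[]
    for s in ss:
        for d in ctrl.trace(s,thing):
            m=d['pixels']; c=np.argwhere(m).mean(0)[::-1]
            if np.hypot(*(c-pix(s,[x0,y0,(z0+z1)/2])))<22: ms.append((s,m)); print('mask',d['p'],m.sum()); break
    def iou(p,s,m):
        c,sn=np.cos(p[2]),np.sin(p[2]); P=np.array([[p[0]+a*c-b*sn,p[1]+a*sn+b*c,z] for a in(-.006,.006) for b in(-.014,.014) for z in(z0,z1)])
        C=P@np.array(s['R']).T+np.array(s['t']).ravel(); u=C@np.array(s['K']).T; u=u[:,:2]/u[:,2:]
        k=8; l=np.argwhere(m); o=l.mean(0)[::-1]-40
        im=np.zeros((80*k,80*k),np.uint8); cv2.fillConvexPoly(im,cv2.convexHull(((u-o+.5)*k).astype(np.float32)).astype(np.int32),1)
        oi=o.astype(int); big=np.zeros((80,80),np.uint8); big[tuple((l-oi[::-1]).clip(0,79).T)]=1
        M=np.float32([[k,0,(oi-o)[0]*k],[0,k,(oi-o)[1]*k]]); b=cv2.warpAffine(big,M,(80*k,80*k),flags=cv2.INTER_NEAREST)
        return (im&b).sum()/(im|b).sum()
    best=[]
    for a in range(-90,90,15):
        r=minimize(lambda q:-sum(iou(np.array([x0+q[0]/1e3,y0+q[1]/1e3,np.radians(q[2])]),s,m) for s,m in ms)/len(ms),[0,0,a],method='Nelder-Mead',options=dict(initial_simplex=[[0,0,a],[4,0,a],[0,4,a],[0,0,a+10]],maxiter=120))
        best.append((round(-r.fun,3),round(x0+r.x[0]/1e3,4),round(y0+r.x[1]/1e3,4),round(r.x[2],1)))
    return sorted(best,reverse=True)[:4]
E
python3 - <<'E'
from h import *
w=ctrl.snapshot('wrist'); s=ctrl.snapshot('scene')
print(fit([w],.136,.18,.447,-.096)); print(fit([s],.136,.18,.447,-.096)); print(fit([w,s],.136,.18,.447,-.096))
print('tcp',ctrl.get_obs()['tool_pos'])
E
```

```text
Traceback (most recent call last):
  File "h.py", line 27, in fit
    r=minimize(lambda q:-sum(iou(np.array([x0+q[0]/1e3,y0+q[1]/1e3,np.radians(q[2])]),s,m) for s,m in ms)/len(ms),[0,0,a],method='Nelder-Mead',options=dict(initial_simplex=[[0,0,a],[4,0,a],[0,4,a],[0,0,a+10]],maxiter=120))
  File "h.py", line 27, in <lambda>
    r=minimize(lambda q:-sum(iou(np.array([x0+q[0]/1e3,y0+q[1]/1e3,np.radians(q[2])]),s,m) for s,m in ms)/len(ms),[0,0,a],method='Nelder-Mead',options=dict(initial_simplex=[[0,0,a],[4,0,a],[0,4,a],[0,0,a+10]],maxiter=120))
                        ~~~~~~~~~~~~~~~~~~~~~~~~~~~~~~~~~~~~~~~~~~~~~~~~~~~~~~~~~~~~~~~~~~~~~~~~~~~~~~~~~^~~~~~~~
ZeroDivisionError: division by zero
```

```bash
sed -i "s/            m=d\['pixels'\]; c=/            m=d['pixels']\&(s['frame'].max(2)<60)\n            if not m.any(): continue\n            c=/" h.py
python3 - <<'E'
from h import *
w=ctrl.snapshot('wrist'); s=ctrl.snapshot('scene')
for q in ([w],[s],[w,s]):
  try: print(fit(q,.136,.18,.447,-.096))
  except Exception as e: print(e)
for d in ctrl.trace(w,'grip_tab'): print(d['p'],d['pixels'].sum(),np.argwhere(d['pixels']).mean(0))
print(w['frame'][185:215:6,335:380:5].max(2))
E
```

```text
mask 0.85 2970
[(np.float64(0.464), np.float64(0.457), np.float64(-0.0918), np.float64(-35.3)), (np.float64(0.464), np.float64(0.4561), np.float64(-0.0923), np.float64(-36.0)), (np.float64(0.463), np.float64(0.4566), np.float64(-0.0919), np.float64(-34.8)), (np.float64(0.463), np.float64(0.456), np.float64(-0.0925), np.float64(-36.1))]
mask 0.63 246
[(np.float64(0.829), np.float64(0.4466), np.float64(-0.0972), np.float64(-9.4)), (np.float64(0.828), np.float64(0.4471), np.float64(-0.0964), np.float64(-9.0)), (np.float64(0.828), np.float64(0.4468), np.float64(-0.0967), np.float64(-9.8)), (np.float64(0.826), np.float64(0.4477), np.float64(-0.0956), np.float64(-9.4))]
mask 0.85 2970
mask 0.63 246
[(np.float64(0.63), np.float64(0.449), np.float64(-0.0939), np.float64(-8.1)), (np.float64(0.63), np.float64(0.449), np.float64(-0.0939), np.float64(-8.2)), (np.float64(0.629), np.float64(0.4486), np.float64(-0.0943), np.float64(-7.6)), (np.float64(0.623), np.float64(0.4499), np.float64(-0.0926), np.float64(-7.6))]
0.85 4657 [169.45200773 349.00966287]
0.73 4262 [ 25.99272642 389.91037072]
[[37 38  7  1  4  9 13 29 19]
 [47  7  9 11  4 17 40 36 31]
 [71 19 10  6 13  8  9  8 30]
 [87 62  7  9 10 15  4 73 88]
 [89 88  7  9  6 30 88 87 87]]
```

```bash
python3 - <<'E'
import re
t=open('h.py').read().replace("(s['frame'].max(2)<60)","(cv2.morphologyEx((cv2.GaussianBlur(s['frame'].max(2),(0,0),1)<th).astype(np.uint8),cv2.MORPH_OPEN,np.ones((3,3)))>0)").replace("thing='grip_tab')","thing='grip_tab',th=24)")
open('h.py','w').write(t)
from h import *
w=ctrl.snapshot('wrist'); s=ctrl.snapshot('scene')
for q,th in (([w],24),([w],30),([s],50),([w,s],30)):
  try: print(fit(q,.136,.18,.447,-.096,th=th)[:2])
  except Exception as e: print(e)
p,R=pose()
print(p,R.inv().apply(np.array([.4465,-.096,.335])-p)*1e3)
E
```

```text
mask 0.74 970
[(np.float64(0.704), np.float64(0.4478), np.float64(-0.0947), np.float64(12.2)), (np.float64(0.703), np.float64(0.4479), np.float64(-0.0947), np.float64(12.5))]
mask 0.74 1066
[(np.float64(0.773), np.float64(0.4477), np.float64(-0.0948), np.float64(12.2)), (np.float64(0.772), np.float64(0.4475), np.float64(-0.095), np.float64(12.4))]
mask 0.68 204
[(np.float64(0.755), np.float64(0.4454), np.float64(-0.0975), np.float64(-17.1)), (np.float64(0.754), np.float64(0.4462), np.float64(-0.0964), np.float64(-16.3))]
mask 0.74 1066
mask 0.68 171
[(np.float64(0.655), np.float64(0.4472), np.float64(-0.0957), np.float64(-20.3)), (np.float64(0.654), np.float64(0.4481), np.float64(-0.0945), np.float64(-19.4))]
[ 0.440148   -0.0629126   0.40465306] [18.70708938 28.01970878 69.65351746]
```

```bash
python3 - <<'E'
from h import *
w=ctrl.snapshot('wrist'); s=ctrl.snapshot('scene')
def ov(s,yaw,k,win):
    P=np.array([.4475,-.0955,0]); R=Ro.from_euler('z',yaw,degrees=True)
    im=cv2.resize(s['frame'][win[1]:win[1]+100,win[0]:win[0]+130,::-1].copy(),None,fx=3,fy=2.8)
    def L(pts,c):
        q=[]
        for a in pts:
            X=P+R.apply(np.array(a)/1e3); cc=s['R']@X+np.array(s['t']).ravel(); u=s['K']@cc; u=u[:2]/u[2]; q.append([(u[0]-win[0]+.5)*3,(u[1]-win[1]+.5)*2.8])
        cv2.polylines(im,[np.int32(q)],False,c,1)
    L([[0,-34,60],[0,-34,108],[0,0,136],[0,34,108],[0,34,60]],(0,255,255))
    for z in(136,180): L([[-6,-14,z],[6,-14,z],[6,14,z],[-6,14,z],[-6,-14,z]],(0,0,255) if z>150 else (0,255,0))
    return im
w1=(285,115); s1=(235,195)
cv2.imwrite('pics/ov.png',np.vstack([np.hstack([ov(w,a,1,w1) for a in (12,20)]),np.hstack([ov(s,a,1,s1) for a in (12,20)])]))
E
```

```text
(no output)
```

View pics/ov.png

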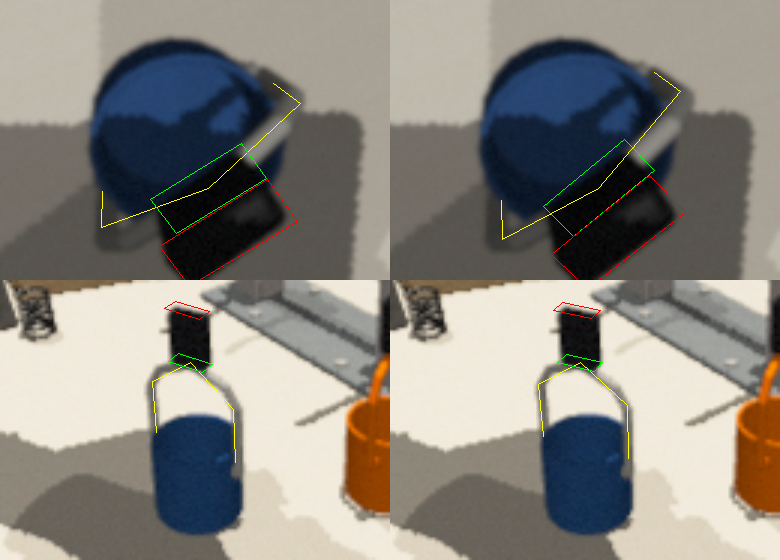

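Yaw comes out at about 17° in the wrist overlay, with the outline between the 12° and 20° models, and the position agrees. Next I rotate the tool by +50° about its z axis and centre it over the tab.

```bash
python3 -m inch '[0,19,27,0,0,0,8.5,0,19,27,0,0,0,17,0,19,27,0,0,0,25,0,19,27,0,0,0,33,0,19,27,0,0,0,41]'
python3 -m inch '[0,0,0,0,0,0,8,0,0,0,0,0,0,9,0,0,0,10,0,0,9,0,0,0,10,0,0,9,0,0,0,10,0,0,9]'
python3 - <<'E'
from h import *
w=snap('wrist','w2.png')
print(fit([w],.136,.18,.4475,-.0955,th=30)[:3])
p,R=pose(); print(p,R.as_euler('xyz',degrees=True))
print([(d['location'],d['p']) for d in ctrl.mark_of(w,'grip_tab')])
E
```

```text
clock: 4.25
tool_pos: [0.4472, -0.0953, 0.4046]
orientation: [180.0, 0.0, -64.2]
force: [-0.0, -0.2, 0.6]
opening: 0.0877
gripper_force: 0.0
clock: 4.75
tool_pos: [0.4471, -0.0951, 0.3942]
orientation: [179.9, 0.0, -72.7]
force: [-0.5, 0.3, -0.4]
opening: 0.0875
gripper_force: 0.0
mask 0.93 861
[(np.float64(0.787), np.float64(0.4473), np.float64(-0.096), np.float64(18.6)), (np.float64(0.787), np.float64(0.4472), np.float64(-0.096), np.float64(19.0)), (np.float64(0.787), np.float64(0.447), np.float64(-0.0955), np.float64(18.3))]
[ 0.44723475 -0.09512092  0.39462813] [ 1.79988568e+02 -4.29855112e-03 -7.27799287e+01]
[([0.5584, -0.1764, 0.1619], 0.98), ([0.447, -0.0959, 0.1569], 0.63)]
```

View pics/w2.png

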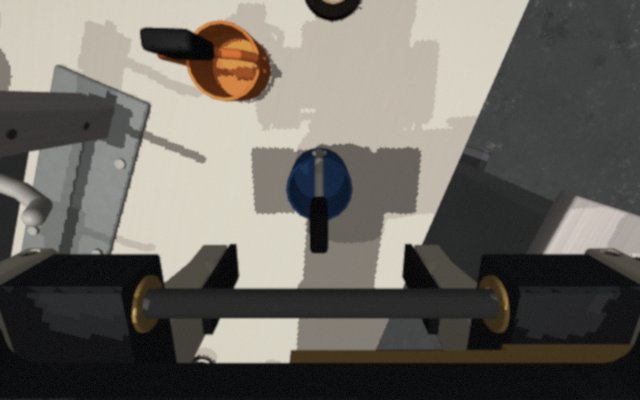

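The wrist view now shows the tab and bail aligned and centred at column 319, so I descend 60 mm and close.

```bash
python3 -m inch '[0,0,0,20,0,0,0,0,0,0,40,0,0,0,0,0,0,52,0,0,0,0,0,0,59,0,0,0,0,0,0,59,0,0,0]'
python3 -m inch '[1,0,0,0,0,0,0,1,0,0,0,0,0,0,1,0,0,0,0,0,0,1,0,0,0,0,0,0,1,0,0,0,0,0,0]'
python3 -m inch '[1,0,0,0,0,0,0,1,0,0,0,0,0,0,1,0,0,0,0,0,0,1,0,0,0,0,0,0,1,0,0,0,0,0,0]'
```

```text
clock: 5.4
tool_pos: [0.4471, -0.0951, 0.3351]
orientation: [179.9, 0.0, -72.8]
force: [0.1, -0.4, 0.5]
opening: 0.088
gripper_force: 0.0
clock: 5.9
tool_pos: [0.4472, -0.0951, 0.3359]
orientation: [-180.0, -0.0, -72.8]
force: [0.8, -0.4, 0.2]
opening: 0.053
gripper_force: 0.0
clock: 6.4
tool_pos: [0.4472, -0.0951, 0.3356]
orientation: [180.0, -0.0, -72.8]
force: [0.6, 0.5, 0.2]
opening: 0.013
gripper_force: 0.1
```

```bash
python3 -m inch '[1,0,0,0,0,0,0,1,0,0,0,0,0,0,1,0,0,0,0,0,0,1,0,0,-5,0,0,0,1,0,0,-15,0,0,0]'
python3 -m inch '[1,0,0,-15,0,0,0,1,0,0,-35,0,0,0,1,0,0,-55,0,0,0,1,0,0,-75,0,0,0,1,0,0,-87,0,0,0]'
python3 -m inch '[1,0,0,0,0,0,5,1,0,0,0,0,0,11,1,0,0,0,0,0,17,1,0,0,0,0,0,22,1,0,0,0,0,0,24]'
python3 - <<'E'
from h import *
r={}
for n in ['scene','top','wrist']:
    s=ctrl.snapshot(n)
    for t in ['hook_left','hook_right','rack','bail_apex','parts_can']:
        for d in ctrl.mark_of(s,t)[:2]: print(n,t,np.round(d['location'],4),round(d['p'],2))
p,R=pose(); print(p,R.as_euler('xyz',degrees=True),ctrl.get_obs()['force'],ctrl.get_obs()['opening'])
E
```

```text
clock: 6.9
tool_pos: [0.4467, -0.0952, 0.3503]
orientation: [179.9, 0.0, -72.9]
force: [0.2, -0.5, -1.6]
opening: 0.0115
gripper_force: 30.0
clock: 7.4
tool_pos: [0.4472, -0.0952, 0.4399]
orientation: [-179.9, -0.0, -72.8]
force: [0.3, -0.6, -3.3]
opening: 0.0118
gripper_force: 30.0
clock: 7.9
tool_pos: [0.447, -0.0951, 0.4377]
orientation: [180.0, 0.0, -97.0]
force: [-0.0, 0.8, -2.3]
opening: 0.0118
gripper_force: 30.0
scene hook_right [ 0.6197 -0.0755  0.2027] 0.8
scene rack [ 0.7078  0.0144 -0.001 ] 0.92
scene bail_apex [ 0.5587 -0.1799  0.1346] 0.98
scene bail_apex [ 0.4456 -0.0936  0.2334] 0.97
scene parts_can [ 0.4495 -0.0927  0.1012] 0.9
scene parts_can [ 5.620e-01 -1.773e-01 -1.000e-04] 0.61
top hook_left [0.6442 0.1185 0.1996] 0.74
top hook_right [ 0.619  -0.0806  0.1971] 0.81
top rack [0.7073 0.0175 0.0008] 0.72
top bail_apex [ 0.5589 -0.1789  0.1323] 0.73
top parts_can [ 0.5615 -0.1793 -0.002 ] 0.53
wrist hook_left [ 0.6204 -0.0774  0.2034] 0.68
wrist hook_right [ 0.6213 -0.0776  0.2028] 0.76
wrist hook_right [0.7097 0.0122 0.0024] 0.47
wrist rack [0.7098 0.0151 0.0026] 0.82
wrist bail_apex [ 0.4449 -0.0914  0.2347] 0.9
wrist bail_apex [ 0.5612 -0.1767  0.1349] 0.84
wrist parts_can [ 0.4468 -0.0945  0.1036] 0.71
wrist parts_can [ 0.5603 -0.1804 -0.0015] 0.66
[ 0.44716269 -0.09512743  0.43764281] [ 1.79998678e+02  9.34324888e-04 -9.68472991e+01] [ 0.20988946  1.54934367 -2.59753113] 0.011724213952048746
```

```bash
python3 -m inch '[1,-13,-25,0,0,0,0,1,-26,-50,0,0,0,0,1,-39,-80,0,0,0,0,1,-39,-105,0,0,0,0,1,-39,-120,0,0,0,0]'
python3 -m inch '[1,0,0,0,0,0,0,1,0,0,0,0,0,0,1,0,0,0,0,0,0]'
python3 - <<'E'
from h import *
for n in ['scene','wrist']:
    s=snap(n,n+'3.png')
    for t in ['hook_right','bail_apex']:
        for d in ctrl.mark_of(s,t)[:2]: print(n,t,np.round(d['location'],4),round(d['p'],2),pix(s,d['location']))
p,R=pose(); print(p,R.as_euler('xyz',degrees=True),ctrl.get_obs()['force'])
a=cv2.imread('pics/scene3.png')[130:250,260:420]; b=cv2.imread('pics/wrist3.png')
cv2.imwrite('pics/c3.png',np.hstack([cv2.resize(a,(480,360)),b[:300:,0:320]]) if 0 else np.hstack([cv2.resize(a,(400,300)),cv2.resize(b,(400,300))]))
E
```

```text
clock: 9.3
tool_pos: [0.5728, -0.0704, 0.437]
orientation: [180.0, -0.0, -96.8]
force: [0.6, -0.1, -3.5]
opening: 0.0117
gripper_force: 30.0
clock: 9.6
tool_pos: [0.5705, -0.0707, 0.4376]
orientation: [180.0, -0.0, -96.9]
force: [-0.0, -0.7, -3.6]
opening: 0.0116
gripper_force: 30.0
scene hook_right [ 0.6215 -0.0786  0.1988] 0.83 [349. 167.]
scene bail_apex [ 0.557  -0.1779  0.1352] 0.86 [364. 218.]
scene bail_apex [ 0.5687 -0.0692  0.2336] 0.85 [330. 158.]
wrist hook_right [ 0.6219 -0.078   0.2039] 0.6 [245. 221.]
wrist bail_apex [ 0.5633 -0.1778  0.1347] 0.77 [312.  67.]
wrist bail_apex [ 0.5673 -0.0654  0.2367] 0.66 [325. 249.]
[ 0.57064714 -0.07070327  0.43802314] [-1.79965753e+02  1.24751613e-02 -9.68423865e+01] [-0.83498533 -0.91479536 -2.83333545]
```

View pics/c3.png

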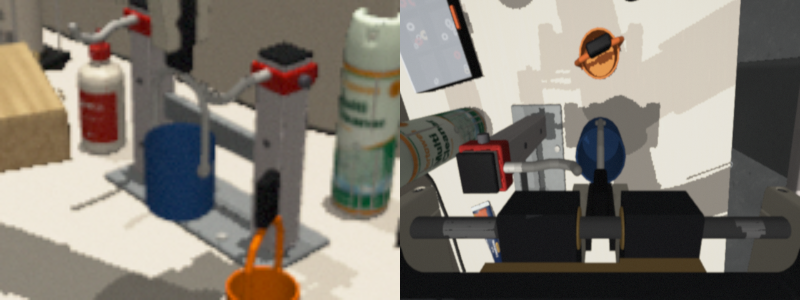

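The can is raised in front of the right hook, with the bail apex (wrist crop about (600,125)) lined up with the hook tip (578,170). I advance 51 mm along the bar and lower.

```bash
python3 -m inch '[1,0,-12,0,0,0,0,1,0,-25,0,0,0,0,1,0,-38,0,0,0,0,1,0,-51,0,0,0,0,1,0,-51,0,0,0,0]'
python3 -m inch '[1,0,0,5,0,0,0,1,0,0,12,0,0,0,1,0,0,19,0,0,0,1,0,0,25,0,0,0,1,0,0,28,0,0,0]'
python3 -m inch '[1,0,0,1,0,0,0,1,0,0,2,0,0,0,1,0,0,2,0,0,0]'
```

```text
clock: 10.4
tool_pos: [0.6238, -0.077, 0.4366]
orientation: [180.0, -0.0, -96.9]
force: [0.6, -0.5, -3.3]
opening: 0.0118
gripper_force: 30.0
clock: 10.9
tool_pos: [0.6212, -0.0768, 0.4088]
orientation: [179.9, -0.0, -96.8]
force: [0.6, -1.4, -3.0]
opening: 0.0119
gripper_force: 30.0
clock: 11.2
tool_pos: [0.6216, -0.0768, 0.4078]
orientation: [-180.0, 0.0, -96.8]
force: [1.1, -0.3, -3.4]
opening: 0.0116
gripper_force: 30.0
```

```bash
python3 -m inch '[1,0,0,1,0,0,0,1,0,0,2,0,0,0,1,0,0,2,0,0,0]'
python3 -m inch '[1,0,0,1,0,0,0,1,0,0,2,0,0,0,1,0,0,2,0,0,0]'
python3 -m inch '[1,0,0,1,0,0,0,1,0,0,1,0,0,0,1,0,0,1,0,0,0]'
```

```text
clock: 11.5
tool_pos: [0.6215, -0.0768, 0.4056]
orientation: [180.0, 0.0, -96.9]
force: [1.3, -0.7, -2.4]
opening: 0.0115
gripper_force: 30.0
clock: 11.8
tool_pos: [0.6217, -0.0769, 0.404]
orientation: [-180.0, -0.0, -96.8]
force: [-0.2, -0.5, 0.1]
opening: 0.0117
gripper_force: 30.0
clock: 12.1
tool_pos: [0.6216, -0.0769, 0.4032]
orientation: [-180.0, -0.0, -96.8]
force: [-0.9, 0.5, 3.1]
opening: 0.0115
gripper_force: 30.0
```

```bash
python3 -m inch '[1,0,0,1,0,0,0,1,0,0,1,0,0,0,1,0,0,1,0,0,0]'
python3 -m inch '[1,0,0,1,0,0,0,1,0,0,1,0,0,0,1,0,0,1,0,0,0]'
```

```text
clock: 12.4
tool_pos: [0.6217, -0.0771, 0.4028]
orientation: [-179.9, -0.0, -96.8]
force: [-2.2, -1.4, 7.1]
opening: 0.0119
gripper_force: 30.0
clock: 12.7
tool_pos: [0.6216, -0.0771, 0.4025]
orientation: [-179.9, -0.0, -96.8]
force: [-3.9, -0.2, 11.0]
opening: 0.012
gripper_force: 30.0
```

```bash
python3 -m inch '[1,0,0,0,0,0,0,1,0,0,0,0,0,0,1,0,0,0,0,0,0,1,0,0,0,0,0,0,1,0,0,0,0,0,0]'
python3 -m inch '[1,0,0,0,0,0,0,1,0,0,0,0,0,0,1,0,0,0,0,0,0,1,0,0,0,0,0,0,1,0,0,0,0,0,0]'
python3 - <<'E'
from h import *
for n in ['scene','wrist']:
    s=snap(n,n+'4.png')
    for t in ['hook_right','hook_left','bail_apex','parts_can']:
        for d in ctrl.mark_of(s,t)[:2]: print(n,t,np.round(d['location'],4),round(d['p'],2),pix(s,d['location']))
a=cv2.imread('pics/scene4.png')[120:240,270:430]; b=cv2.imread('pics/wrist4.png')
cv2.imwrite('pics/c4.png',np.hstack([cv2.resize(a,(400,300)),cv2.resize(b,(400,300))]))
E
```

```text
clock: 13.2
tool_pos: [0.6216, -0.0771, 0.4025]
orientation: [-179.9, -0.0, -96.8]
force: [-4.5, -0.3, 10.9]
opening: 0.0119
gripper_force: 30.0
clock: 13.7
tool_pos: [0.6216, -0.0771, 0.4025]
orientation: [-179.9, -0.0, -96.8]
force: [-4.0, 0.4, 10.7]
opening: 0.0119
gripper_force: 30.0
scene hook_right [ 0.6212 -0.0776  0.1978] 0.85 [349. 167.]
scene hook_left [0.6436 0.1234 0.2017] 0.73 [296. 141.]
scene hook_left [ 0.7099  0.0148 -0.0018] 0.65 [343. 213.]
scene bail_apex [ 0.6237 -0.0762  0.1973] 0.84 [349. 167.]
scene bail_apex [ 0.5589 -0.1818  0.134 ] 0.68 [366. 219.]
scene parts_can [ 0.6236 -0.0726  0.0672] 0.74 [347. 215.]
scene parts_can [ 0.5588 -0.1781 -0.0011] 0.68 [362. 269.]
wrist hook_right [ 0.6199 -0.0761  0.2016] 0.8 [322. 243.]
wrist bail_apex [ 0.6211 -0.0771  0.1992] 0.9 [320. 241.]
wrist bail_apex [ 0.5583 -0.1754  0.135 ] 0.73 [393.  65.]
wrist parts_can [ 0.6207 -0.0782  0.0707] 0.66 [321. 186.]
wrist parts_can [ 0.5609 -0.1793  0.0024] 0.61 [365.  74.]
```

View pics/c4.png

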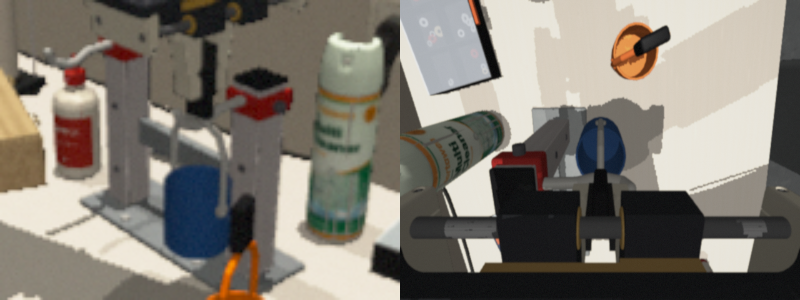

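The right hook held a steady 10.8 N tug for over a second with no slip: the hook still reads z ≈ 0.20 and the collar is at the top of its post (crop (262,98)). Now I ease off the load.

```bash
python3 -m inch '[1,0,0,-1,0,0,0,1,0,0,-2,0,0,0,1,0,0,-2.5,0,0,0,1,0,0,-2.5,0,0,0,1,0,0,-2.5,0,0,0]'
```

```text
clock: 14.7
tool_pos: [0.6217, -0.0769, 0.4031]
orientation: [-180.0, -0.0, -96.8]
force: [-0.2, -3.3, 2.3]
opening: 0.0119
gripper_force: 30.0
```

```bash
python3 -m inch '[1,0,0,-1,0,0,0,1,0,0,-1,0,0,0,0.8,0,0,-1,0,0,0,0.75,0,0,-1,0,0,0,0.7,0,0,-1,0,0,0]'
python3 -m inch '[0.65,0,0,0,0,0,0,0.6,0,0,0,0,0,0,0.6,0,0,0,0,0,0,0.6,0,0,0,0,0,0,0.6,0,0,0,0,0,0]'
python3 - <<'E'
from h import *
s=snap('scene','s5.png');b=snap('wrist','w5.png')
for t in ['bail_apex','parts_can','hook_right','grip_tab']:
    for d in ctrl.mark_of(b,t)[:1]+ctrl.mark_of(s,t)[:2]: print(t,np.round(d['location'],4),round(d['p'],2))
cv2.imwrite('pics/c5.png',np.hstack([cv2.resize(s['frame'][120:240,270:430,::-1],(400,300)),cv2.resize(b['frame'][:,:,::-1],(400,300))]))
E
```

```text
clock: 15.2
tool_pos: [0.6216, -0.0766, 0.4041]
orientation: [180.0, 0.0, -96.8]
force: [0.8, 0.3, -0.4]
opening: 0.0238
gripper_force: 0.0
clock: 15.7
tool_pos: [0.6216, -0.0768, 0.4042]
orientation: [-180.0, 0.0, -96.8]
force: [0.8, 0.2, 0.0]
opening: 0.0349
gripper_force: 0.0
bail_apex [ 0.618  -0.0717  0.2008] 0.83
bail_apex [ 0.6212 -0.0765  0.2003] 0.78
bail_apex [ 0.5603 -0.1761  0.1355] 0.58
parts_can [ 0.5595 -0.1803  0.0014] 0.78
parts_can [ 0.6234 -0.0774  0.0638] 0.74
parts_can [ 5.604e-01 -1.786e-01  1.000e-04] 0.67
hook_right [ 0.6168 -0.0805  0.2036] 0.81
hook_right [ 0.6228 -0.0765  0.1989] 0.67
hook_right [ 4.934e-01 -2.816e-01 -4.000e-04] 0.57
grip_tab [ 0.5613 -0.1777  0.1588] 0.7
grip_tab [ 0.62   -0.0762  0.2254] 0.95
grip_tab [ 0.5633 -0.1826  0.1557] 0.58
```

View pics/c5.png

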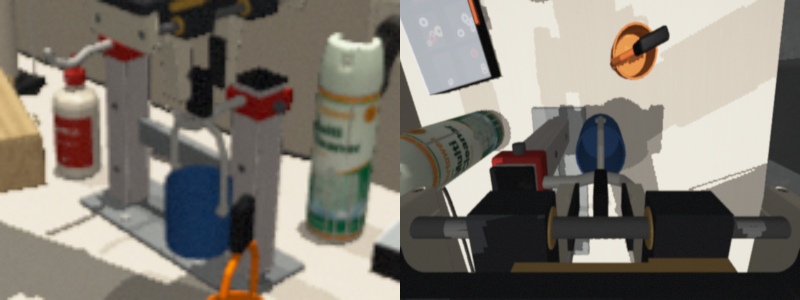

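The can hangs upright from the hook (scene crop (195,205)) with the fingers clear on both sides of the tab. I retreat straight up and check that it hangs still.

```bash
python3 -m inch '[0.6,0,0,-10,0,0,0,0.6,0,0,-25,0,0,0,0.6,0,0,-45,0,0,0,0.6,0,0,-70,0,0,0,0.6,0,0,-95,0,0,0]'
python3 -m inch '[0.6,0,0,-5,0,0,0,0.6,0,0,-5,0,0,0,0.6,0,0,-5,0,0,0,0.6,0,0,-5,0,0,0,0.6,0,0,-5,0,0,0]'
python3 -m inch '[0.6,0,0,0,0,0,0,0.6,0,0,0,0,0,0,0.6,0,0,0,0,0,0,0.6,0,0,0,0,0,0,0.6,0,0,0,0,0,0]'
python3 - <<'E'
from h import *
s=snap('scene','s6.png'); m=ctrl.mark_of(s,'bail_apex')
print([(np.round(d['location'],3),d['p']) for d in m])
for i in range(12): b=ctrl.snapshot('scene')
f=lambda q:cv2.GaussianBlur(q['frame'][140:250,300:370].astype(np.float32),(0,0),1.5)
print('motion',np.abs(f(s)-f(b)).max(), np.abs(f(s)-f(b)).mean())
E
```

```text
clock: 16.7
tool_pos: [0.6215, -0.0769, 0.5009]
orientation: [-180.0, -0.0, -96.8]
force: [1.1, 0.0, -0.7]
opening: 0.0351
gripper_force: 0.0
clock: 17.2
tool_pos: [0.6216, -0.0768, 0.5032]
orientation: [179.9, -0.0, -96.9]
force: [0.7, 0.2, 0.7]
opening: 0.035
gripper_force: 0.0
clock: 17.7
tool_pos: [0.6216, -0.0768, 0.5042]
orientation: [-180.0, 0.0, -96.8]
force: [-0.3, -0.0, 0.8]
opening: 0.0348
gripper_force: 0.0
[(array([ 0.56 , -0.176,  0.133]), 0.76), (array([ 0.621, -0.076,  0.2  ]), 0.62), (array([ 0.493, -0.279, -0.001]), 0.4)]
motion 3.254428 0.40972143
```

View pics/s6.png

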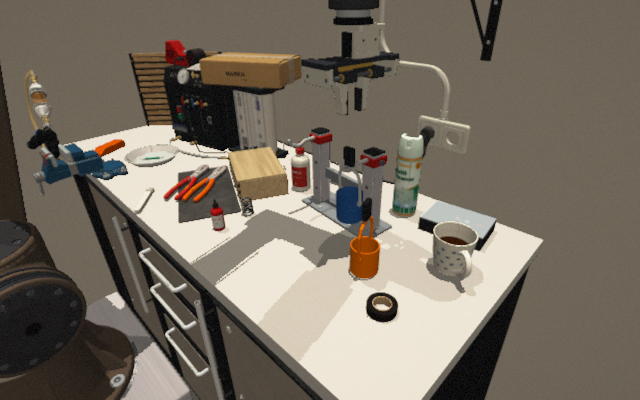

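The can hangs still on the right hook (349,195), the gripper is clear, and everything else is where it was. I'm handing in.

```bash
python3 -c "from plant import ctrl; print(ctrl.close_job())"
```

```text
the job is handed in; nothing more can be done
None
```

The blue can hangs still from the right hook, which held a downward tug of about 11 N for over a second without slipping; the gripper has let go and is clear, nothing else on the bench was touched, and the job is handed in.

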